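# Slide a stray grease cartridge back into its lane

## Task

A tall grease cartridge has been left standing out on the bench. Without lifting it, push it low down so that it slides along on its foot into the divider lane where the other grease cartridge stands, until it is right up against that one. Keep it standing upright, touch only its lower half, and leave everything else on the bench where it is; finish with both cartridges standing in that lane.

Things in the scene. Friction and masses are not known exactly. Their poses are not given: they have to be found in the camera images.
- cartridge: stray grease cartridge: upright round tube, white with a plain grey band and metal end rims, 53.5 mm diameter, 235 mm tall, about 0.46 kg, standing on the open bench right of the rack. Origin at the centre of its foot, z up along it (its turn about z means nothing). Friction on the bench 0.5 to 0.7: a push higher than about 35 mm tips it. Its lower half ends 117 mm up
- cartridge_upper: the upper half of the stray cartridge, a rigid part of it that must not be touched; origin on its axis 117.5 mm above the foot, reaching 117.5 mm further up
- mate: the other grease cartridge, the same in look and size; stands at the back of one of the three lanes, against the end stop. Origin at the centre of its foot, z up. Its lane is the one to fill
- rack: 3 lanes between 4 upright divider sheets fixed to the bench (3 mm thick, 45 high, 116 long, lanes 70 mm wide, no floor or sill) with an end stop 55 mm high. Origin on the bench amid the dividers; y runs into the lanes: open mouths at y = -58 mm, end stop at +58; lane centre lines at x = -73, 0, +73. Each lane has one thing at its back (centre y = +31) and room for one more in front of it
- spray: spray can, 53 mm diameter, 186 mm tall with a domed shoulder and a narrow cap, at the back of another lane; leave alone. Origin at the centre of its foot
- tin: small round tin, 53 mm diameter, 85 mm tall, at the back of the third lane; leave alone. Origin at the centre of its foot
- filter: squat spin-on oil filter, 76 mm diameter, 93 mm tall, standing on the far right of the bench; leave alone. Origin at the centre of its foot
- bearing: ball bearing ring lying flat, 80 mm diameter, 18 mm high, left of the rack on the far side; leave alone. Origin at the centre of its underside
- spanner: combination spanner lying flat, 160 mm long and under 15 mm high, to the right of the stray cartridge; leave alone. Origin under its middle, x along it
- carton: small cardboard carton, 75 x 52 x 52 mm, left of the rack on the near side; leave alone. Origin at the centre of its underside

How it is judged:
By the outcome, as a careful person would: the job done as asked, in the order asked, and still so for the second after the job is handed in, with the robot touching nothing.
It also fails if it takes over 54 s, if anything falls off the work surface, if the arm or the gripper's body presses on something with over 40 N, if the wrist force passes 120 N, or if a joint passes its speed limit or range.

## Robot

A 6-joint arm with a two-finger parallel gripper is mounted at the origin on the work surface. World frame = base frame: x ahead of the robot, y to its left, z up, the work surface at z = 0. Lengths are in m, angles in rad, forces in N, time in s.
With the tool pointing down it reaches from about 0.275 to 0.875 m from the base axis. Payload 12.5 kg.
Tool frame: the origin (TCP) lies on the centre line of the jaws, within the pads' length; the fingertips stand r.finger_overhang ahead of it and the grasp point (between the pads) lies 3 mm ahead of it (r.finger_overhang is the distance from the TCP to the fingertips, in m); z points along the fingers, y is the direction in which the jaws open and shut (so a half turn about z gives the same grasp; the last joint's range is limited). The gripper opens to 85 mm and grips with 20 to 120 N. Pads are 22 mm wide; open, the fingers measure 114 mm over their backs; the gripper's body (76 mm by 85 mm) begins 54 mm behind the grasp point. The pads swing forward as they close: fully open they stand 13 mm farther back than shut.
Start: joints at [1.163, 0.351, 1.652, -0, 1.139, -0.085], TCP at [0.174, 0.522, 0.253] pointing down, gripper open.
Joint ranges: [-2.75, 2.75], [-0.79, 2.1], [0.01, 2.65], [-1.57, 4.71], [0.07, 3.14], [-2.87, 2.87]. Speed limits (rad/s): [2.22, 2.22, 2.79, 3.14, 3.14, 3.14].

## Interface

Orientations are given as a unit quaternion [x, y, z, w].
In Python, from cell import r, optics gives the robot as it stands. The module is installed in compiled form; this text tells all that it offers. Calls block until the motion is done:
- r.move_to(position, orientation): joint-space move of the TCP to a pose.
- r.move_linear(position, rot=None, vel=0.15): straight line of the TCP; rot=None keeps the orientation; vel is the mean speed in m/s.
- r.set_joints(angles): joint-space move.
- r.set_gripper(opening, squeeze=None): opening from 0.0 (shut) to 1.0 (fully open); squeeze is the grip in N (None keeps the last); returns when the fingers have stopped.
- r.sleep(seconds).
- r.inverse_kinematics(position, orientation): joint angles nearest the present ones, or None.
- optics.get_image(name): name is "scene" or "top" or "wrist"; returns a dict with "pixels" (420x560x3 uint8, red, green, blue), "depth" (420x560 float32, m along the optical axis (not along the pixel's ray), 0 where there is no reading), "fx", "fy", "cx", "cy" (pixels), "D" ([k1, k2, p1, p2, k3] as OpenCV has them; the pictures are not rectified), "camera_from_world" (4x4, takes a point from world to camera coordinates); the wrist camera has in their place "mount" (4x4, takes a point from camera to tool coordinates, whose origin is the TCP and whose axes are the flange's). Camera axes: x right, y down, z forward; pixel columns grow to the right and rows downward; lengths in m; the calibration is good to about 2 mm. A picture is of the moment at which its call begins: read the wrist's pose just before it.
A pose or a line that the arm cannot do raises r.PlanningError and nothing moves.
- r.hand_in(): hands the job in, once; it reports no verdict.
Readings, each from a call of its own:
- r.current_t(): time.
- r.current_q(): joint angles.
- r.current_qvel(): joint speeds.
- r.current_effort(): joint torques, N m.
- r.current_tool_pos(): TCP position.
- r.current_ee_rot(): TCP orientation.
- r.current_contact_force(): force on the tool from outside, world axes, zero at the start.
- r.current_torque(): the same for the moment, N m.
- r.current_opening(): opening from 0.0 (shut) to 1.0 (fully open).
Only numpy, scipy, OpenCV 4.12 (cv2) and the standard library are available. Lean on these libraries where they do the work, as an engineer would, in place of code of your own. Each camera call takes 0.05 s, during which the arm holds its last target.

## Working session

There is one attempt and no reset: what is moved stays moved. The work goes in short steps, each a Python script; the robot and the scene stay as the last script left them, time stands still between calls to the robot, and variables do not carry over. Pictures are saved under pics/ and viewed, and the job is handed in when it is done.

```bash
mkdir -p pics; python3 - <<'E'
from cell import r,optics
import cv2,numpy as np
for n in ["scene","top","wrist"]:
    d=optics.get_image(n); np.savez(f"{n}0.npz",**d)
    cv2.imwrite(f"pics/{n}0.png",d["pixels"][:,:,::-1])
    print(n,d["fx"],d["cx"],d["D"],d.get("camera_from_world"))
print(r.current_t(),r.finger_overhang,r.current_ee_rot(),r.current_tool_pos())
E
```

```text
scene 450.3069565035959 278.07741263558177 [0.04320171 0.         0.         0.         0.        ] [[ 7.64544550e-01  6.44570010e-01 -1.06505380e-03 -3.93073869e-01]
 [ 4.71770003e-01 -5.60705461e-01 -6.80472226e-01 -1.92154226e-01]
 [-4.39209170e-01  5.19748871e-01 -7.32773100e-01  1.61940633e+00]
 [ 0.00000000e+00  0.00000000e+00  0.00000000e+00  1.00000000e+00]]
top 496.8856079264729 284.20934554303034 [-0.17267701  0.          0.          0.          0.        ] [[-0.01687713 -0.99956393 -0.02423055  0.01807705]
 [-0.98705543  0.02052175 -0.15906113  0.5344653 ]
 [ 0.15948902  0.0212324  -0.98697135  1.41382222]
 [ 0.          0.          0.          1.        ]]
wrist 289.8717557642908 277.8876206599494 [-0.0437553  0.         0.         0.         0.       ] None
0.15 0.022 [ 1.60709024e-01  9.87001729e-01 -4.27442210e-04 -1.15514712e-04] [0.17436897 0.52139115 0.25288953]
```

View pics/scene0.png

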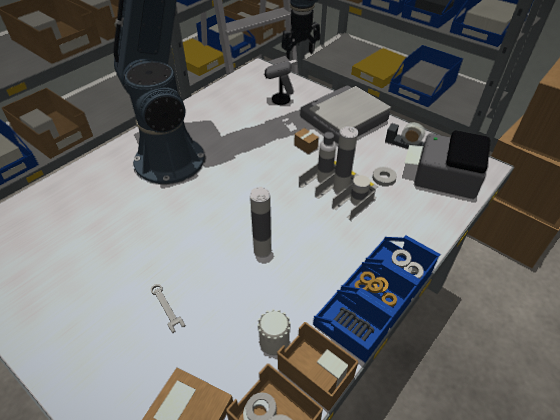

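View pics/top0.png

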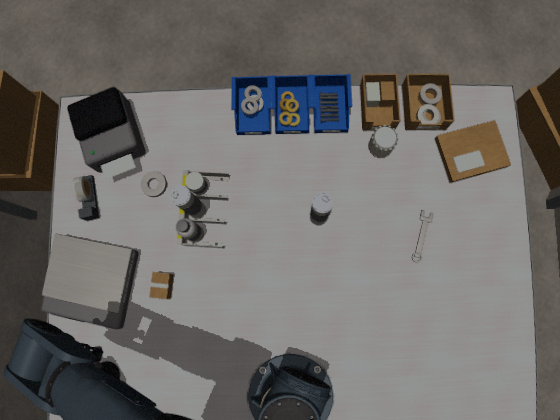

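The stray stands at about (320,205) in the top view. The mate is in the middle lane, its top at (183,195), and the lane mouths face right (world −y). Next I'll measure with depth.

```bash
cat > h.py <<'E'
import numpy as np,cv2
def cloud(d):
    K=np.array([[d["fx"],0,d["cx"]],[0,d["fy"],d["cy"]],[0,0,1]],float)
    h,w=d["depth"].shape
    u,v=np.meshgrid(np.arange(w),np.arange(h))
    p=cv2.undistortPoints(np.stack([u,v],-1).reshape(-1,1,2).astype(np.float64),K,np.array(d["D"],float)).reshape(h,w,2)
    z=d["depth"].astype(float)
    P=np.stack([p[...,0]*z,p[...,1]*z,z],-1)
    T=np.linalg.inv(np.array(d["camera_from_world"]))
    W=P@T[:3,:3].T+T[:3,3]
    W[z==0]=np.nan
    return W
def circ(xy,R):
    from scipy.optimize import least_squares
    return least_squares(lambda c:np.hypot(*(xy-c).T)-R,xy.mean(0),loss='soft_l1',f_scale=.002)
E
python3 - <<'E'
from h import *
for n in ["top","scene"]:
    d=dict(np.load(n+"0.npz")); W=cloud(d); np.save(n+"W.npy",W)
    w=W[np.isfinite(W[...,2])]
    b=w[(w[:,0]>.2)&(w[:,0]<.8)&(abs(w[:,1])<.5)]
    print(n,"bench z",np.median(b[:,2]))
    m=b[b[:,2]>.2]; 
    # clusters via grid image
    H=np.zeros((600,1000),np.uint8)
    for zmin,zmax,l in [(.21,.26,'tops'),(.06,.26,'tall'),(.02,.06,'low')]:
        s=b[(b[:,2]>zmin)&(b[:,2]<zmax)]
        H=np.zeros((240,400),np.uint8); i=((s[:,0]-.2)/.0025).astype(int); j=((s[:,1]+.5)/.0025).astype(int)
        H[i,j]=255; H=cv2.morphologyEx(H,cv2.MORPH_CLOSE,np.ones((5,5)))
        k,L,S,C=cv2.connectedComponentsWithStats(H)
        for a in range(1,k):
            if S[a,4]<20: continue
            q=s[L[i,j]==a]
            print(l,len(q),"min",q.min(0).round(3),"max",q.max(0).round(3),"med",np.median(q,0).round(3))
E
```

```text
top bench z 0.0011452313246884671
tops 383 min [ 0.5   -0.121  0.211] max [ 0.554 -0.067  0.243] med [ 0.526 -0.093  0.236]
tops 372 min [0.528 0.247 0.21 ] max [0.582 0.301 0.243] med [0.553 0.272 0.236]
tall 658 min [0.243 0.455 0.06 ] max [0.44  0.5   0.082] med [0.37  0.485 0.073]
tall 411 min [0.448 0.252 0.06 ] max [0.508 0.32  0.194] med [0.475 0.269 0.151]
tall 535 min [ 0.5   -0.121  0.061] max [ 0.554 -0.067  0.243] med [ 0.518 -0.092  0.234]
tall 641 min [0.527 0.247 0.061] max [0.582 0.304 0.243] med [0.547 0.265 0.231]
tall 305 min [0.6   0.241 0.06 ] max [0.665 0.306 0.094] med [0.626 0.268 0.085]
tall 856 min [0.664 0.439 0.06 ] max [0.8   0.5   0.142] med [0.738 0.475 0.105]
tall 558 min [ 0.704 -0.329  0.06 ] max [ 0.782 -0.252  0.101] med [ 0.739 -0.289  0.091]
tall 32 min [ 0.794 -0.5    0.061] max [ 0.8   -0.476  0.086] med [ 0.796 -0.488  0.077]
tall 42 min [ 0.792 -0.401  0.06 ] max [ 0.799 -0.371  0.09 ] med [ 0.796 -0.388  0.079]
tall 34 min [ 0.793 -0.341  0.061] max [ 0.8   -0.317  0.089] med [ 0.796 -0.327  0.078]
tall 32 min [ 0.792 -0.263  0.061] max [ 0.
[... 2740 characters left out ...]
[0.447 0.236 0.035]
low 894 min [0.467 0.174 0.02 ] max [0.672 0.317 0.06 ] med [0.59  0.254 0.04 ]
low 158 min [ 0.519 -0.119  0.02 ] max [ 0.559 -0.077  0.059] med [ 0.55  -0.109  0.04 ]
low 593 min [ 0.631 -0.5    0.02 ] max [ 0.777 -0.465  0.039] med [ 0.733 -0.489  0.034]
low 286 min [ 0.727 -0.329  0.02 ] max [ 0.8   -0.238  0.06 ] med [ 0.777 -0.312  0.042]
low 198 min [0.731 0.437 0.021] max [0.8   0.463 0.06 ] med [0.769 0.448 0.041]
low 254 min [ 0.795 -0.495  0.02 ] max [ 0.8   -0.387  0.06 ] med [ 0.799 -0.444  0.042]
low 216 min [ 0.792 -0.192  0.02 ] max [0.8   0.034 0.047] med [ 0.796 -0.089  0.032]
low 84 min [0.791 0.048 0.02 ] max [0.8   0.152 0.047] med [0.796 0.11  0.031]
```

```bash
python3 - <<'E'
import cv2
a=cv2.imread("pics/top0.png")[160:260,140:360]
cv2.imwrite("pics/topc.png",cv2.resize(a,None,fx=3.6,fy=3.6,interpolation=cv2.INTER_CUBIC))
a=cv2.imread("pics/scene0.png")[110:270,230:410]
cv2.imwrite("pics/scenec.png",cv2.resize(a,None,fx=3.6,fy=3.6,interpolation=cv2.INTER_CUBIC))
E
```

```text
(no output)
```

View pics/topc.png

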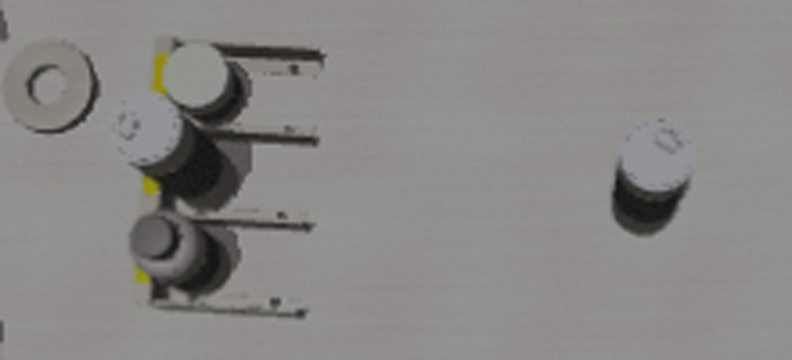

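View pics/scenec.png

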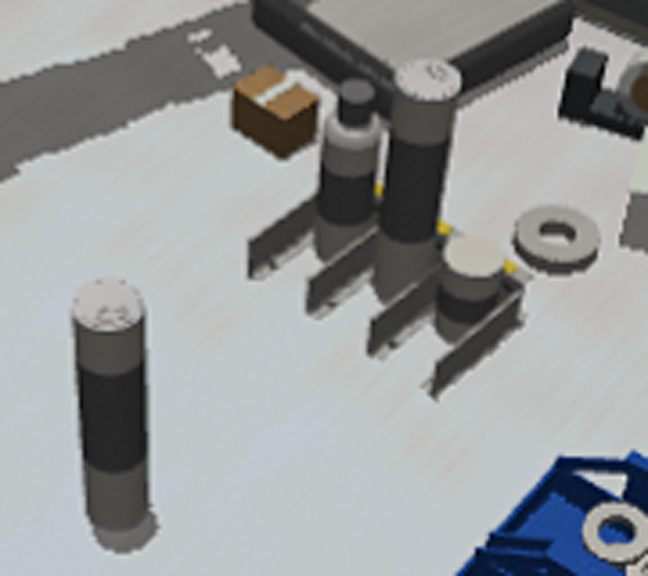

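```bash
python3 - <<'E'
from h import *
for n in ["top","scene"]:
    W=np.load(n+"W.npy"); w=W[np.isfinite(W[...,2])]
    def near(c,rad,z0,z1): return w[(np.hypot(*(w[:,:2]-c).T)<rad)&(w[:,2]>z0)&(w[:,2]<z1)]
    for nm,c in [("stray",(.529,-.094)),("mate",(.556,.274))]:
        q=near(c,.04,.225,.26); 
        (ex,ey),rr=cv2.minEnclosingCircle((q[:,:2]*1000).astype(np.float32))
        s=near(c,.04,.08,.22); f=circ(s[:,:2],.02675)
        lo=near(c,.033,.06,.1); fl=circ(lo[:,:2],.02675) if len(lo)>10 else None
        print(n,nm,"top circle",ex,ey,rr,"side fit",f.x*1000,np.abs(f.fun).mean(), "lower",None if fl is None else fl.x*1000)
    for x0,x1 in [(.425,.465),(.5,.53),(.572,.605),(.645,.675)]:
        q=w[(w[:,0]>x0)&(w[:,0]<x1)&(w[:,1]>.165)&(w[:,1]<.235)&(w[:,2]>.01)&(w[:,2]<.05)]
        if len(q)<10: continue
        v=cv2.fitLine(q[:,:2].astype(np.float32),cv2.DIST_HUBER,0,.001,.001).ravel()
        print(" div",len(q),"x at y=.2:",v[2]+(.2-v[3])*v[0]/v[1],"slope dx/dy",v[0]/v[1],"ymin",np.sort(q[:,1])[:3])
E
```

```text
top stray top circle 527.2376098632812 -93.95416259765625 27.485069274902344 side fit [527.35978375 -93.94244032] 0.0003076825275687571 lower [527.35444399 -94.08445864]
top mate top circle 555.0348510742188 273.47320556640625 27.636857986450195 side fit [554.67070088 274.54290235] 0.0004982650061605386 lower [554.49082211 274.25358547]
 div 31 x at y=.2: 0.43786415 slope dx/dy 0.058468986 ymin [0.19018066 0.19132429 0.19181053]
 div 43 x at y=.2: 0.5109058 slope dx/dy 0.076982476 ymin [0.1860751  0.18625983 0.18751206]
 div 59 x at y=.2: 0.5844515 slope dx/dy 0.09012023 ymin [0.17994299 0.1801379  0.18047409]
 div 72 x at y=.2: 0.6576249 slope dx/dy 0.08607518 ymin [0.17471577 0.17477071 0.17527912]
scene stray top circle 530.9457397460938 -92.22055053710938 29.345706939697266 side fit [530.47287763 -91.40214622] 0.0009827254462851842 lower [530.44265123 -91.29458597]
scene mate top circle 560.3382568359375 274.95428466796875 30.420310974121094 side fit [558.17945017 275.30588944] 0.0014003726340764597 lower [558.02516248 275.96250958]
 div 73 x at y=.2: 0.443964 slope dx/dy 0.07274001 ymin [0.18914959 0.19035418 0.19278988]
 div 81 x at y=.2: 0.51741993 slope dx/dy 0.06802193 ymin [0.18604979 0.18637134 0.1867907 ]
 div 87 x at y=.2: 0.59029245 slope dx/dy 0.0912612 ymin [0.18078484 0.18147566 0.18192735]
 div 93 x at y=.2: 0.6636045 slope dx/dy 0.073132254 ymin [0.17424906 0.17455411 0.17470364]
```

```bash
cat > p.py <<'E'
import numpy as np
from scipy.spatial.transform import Rotation as R
d=np.array([.073,1.,0]); d/=np.linalg.norm(d)
mate=np.array([.5563,.2749,0]); stray=np.array([.529,-.0927,0])
def rot(th,s):
    z=np.sin(th)*d+np.array([0,0,-np.cos(th)]); y=s*np.array([d[1],-d[0],0]); x=np.cross(y,z)
    return R.from_matrix(np.c_[x,y,z]).as_quat()
def line(s): # point on lane axis, s = distance before the mate centre
    return mate-d*s
E
python3 - <<'E'
from p import *
from cell import r
print(line(np.dot(mate-stray,d)), stray, r.current_opening())
for th in (45,50,55,60):
  for s in (1,-1):
    q=[]
    for dist,z in ((.47,.3),(.47,.03),(.3,.03),(.1,.03)):
        p=line(dist).copy(); p[2]=z
        try: a=r.inverse_kinematics(p,rot(np.radians(th),s))
        except Exception as e: a=None
        q.append(None if a is None else np.round(a,2).tolist())
    print(th,s,q)
E
```

```text
[ 0.52946273 -0.09273378  0.        ] [ 0.529  -0.0927  0.    ] 0.9978135406920311
45 1 [[-0.7, 0.51, 1.47, 0.62, 1.67, -0.72], [-0.7, 0.89, 1.56, 0.64, 1.28, -1.0], [-0.44, 0.82, 1.76, 0.84, 1.09, -0.97], [-0.08, 0.8, 1.82, 1.1, 0.92, -0.88]]
45 -1 [[-0.7, 0.51, 1.47, 0.62, 1.67, 2.42], [-0.7, 0.89, 1.56, 0.64, 1.28, 2.14], [-0.44, 0.82, 1.76, 0.84, 1.09, 2.17], [-0.08, 0.8, 1.82, 1.1, 0.92, 2.26]]
50 1 [[-0.71, 0.54, 1.46, 0.67, 1.72, -0.74], [-0.71, 0.92, 1.54, 0.68, 1.36, -1.03], [-0.47, 0.85, 1.74, 0.88, 1.16, -1.02], [-0.11, 0.83, 1.81, 1.16, 0.99, -0.96]]
50 -1 [[-0.71, 0.54, 1.46, 0.67, 1.72, 2.4], [-0.71, 0.92, 1.54, 0.68, 1.36, 2.11], [-0.47, 0.85, 1.74, 0.88, 1.16, 2.12], [-0.11, 0.83, 1.81, 1.16, 0.99, 2.19]]
55 1 [[-0.73, 0.57, 1.45, 0.72, 1.77, -0.76], [-0.73, 0.96, 1.51, 0.71, 1.43, -1.05], [-0.49, 0.88, 1.73, 0.92, 1.24, -1.06], [-0.13, 0.86, 1.81, 1.21, 1.06, -1.02]]
55 -1 [[-0.73, 0.57, 1.45, 0.72, 1.77, 2.38], [-0.73, 0.96, 1.51, 0.71, 1.43, 2.09], [-0.49, 0.88, 1.73, 0.92, 1.24, 2.08], [-0.13, 0.86, 1.81, 1.21, 1.06, 2.12]]
60 1 [[-0.74, 0.6, 1.45, 0.77, 1.82, -0.77], [-0.74, 1.0, 1.48, 0.75, 1.51, -1.07], [-0.51, 0.92, 1.71, 0.95, 1.31, -1.09], [-0.15, 0.89, 1.8, 1.26, 1.14, -1.08]]
60 -1 [[-0.74, 0.6, 1.45, 0.77, 1.82, 2.37], [-0.74, 1.0, 1.48, 0.75, 1.51, 2.07], [-0.51, 0.92, 1.71, 0.95, 1.31, 2.05], [-0.15, 0.89, 1.8, 1.26, 1.14, 2.07]]
```

```bash
python3 - <<'E'
from p import *
from cell import r,optics
import cv2
th=np.radians(50)
p=r.current_tool_pos(); r.move_linear([p[0],p[1],.46],vel=.25); print(r.current_t())
r.set_gripper(.26)
q=line(.47).copy(); q[2]=.42
r.move_to(q,rot(th,1)); print(r.current_t())
q[2]=.06; r.move_linear(q,vel=.2)
print(r.current_t(),r.current_tool_pos(),r.current_opening(),r.finger_overhang,r.current_contact_force())
for n in ["scene","wrist"]:
    d_=optics.get_image(n); np.savez(f"{n}1.npz",**d_); im=d_["pixels"][:,:,::-1]
    if n=="scene": im=cv2.resize(im[140:340,140:400],None,fx=3,fy=3,interpolation=cv2.INTER_CUBIC)
    cv2.imwrite(f"pics/{n}1.png",im)
E
```

```text
1.125
4.55
6.5 [ 0.52237657 -0.19410368  0.06073694] 0.2617913342544851 0.022 [0.61737966 0.23046225 0.28474928]
```

View pics/scene1.png

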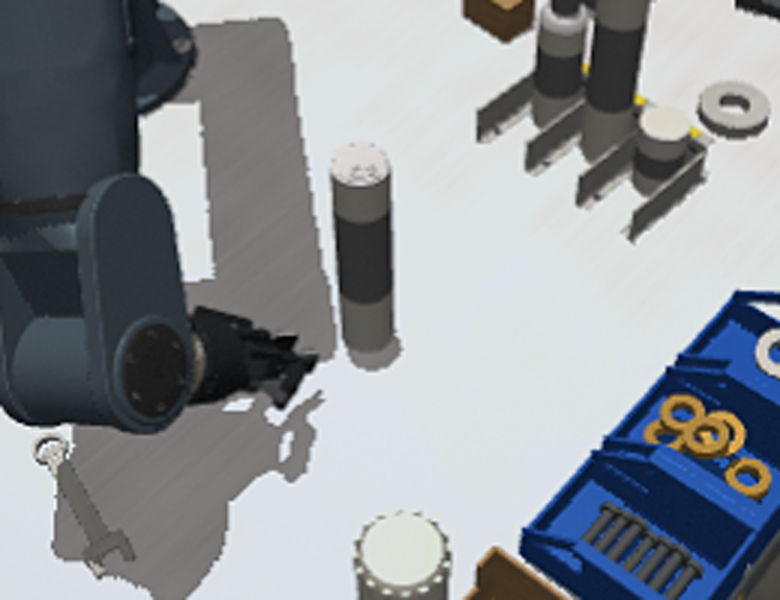

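View pics/wrist1.png

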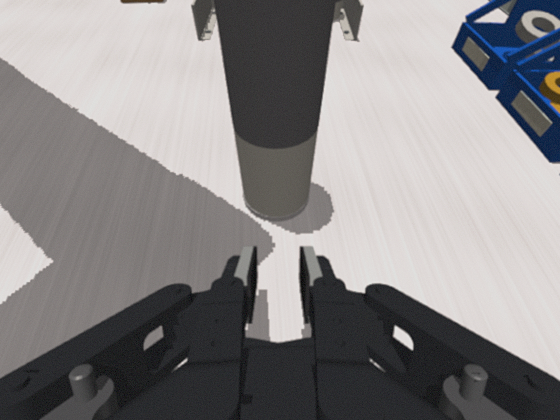

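The wrist view shows the stray's foot (~277,215) centred between the fingertips (250/305). The lane's divider ends (205/350) sit symmetric about the same column, so the line is well aligned. Next I'll check the tip height from scene depth.

```bash
python3 - <<'E'
from h import *; from p import *
W=cloud(dict(np.load("scene1.npz"))); w=W[np.isfinite(W[...,2])]
tcp=np.array([.52238,-.1941,.0607]); M=R.from_quat(rot(np.radians(50),1)).as_matrix()
l=(w-tcp)@M
s=(abs(l[:,0])<.014)&(abs(l[:,1])<.045)&(l[:,2]>-.02)&(l[:,2]<.06)&(w[:,2]>.015)
q=l[s]; print(len(q),np.sort(q[:,2])[-10:],q.min(0),q.max(0)); print(np.sort(w[s][:,2])[:8])
print(np.histogram(q[:,1],bins=12))
E
```

```text
97 [0.01923766 0.01984742 0.02035976 0.02047197 0.02091833 0.02129301
 0.02223795 0.02355648 0.02383125 0.02528677] [-0.00428963 -0.01558341 -0.01976246] [0.01371525 0.0279182  0.02528677]
[0.04465628 0.04508684 0.04586266 0.0470802  0.04857482 0.05018941
 0.05123128 0.05222153]
(array([13, 36,  4,  0,  0,  0,  0,  0,  7, 10,  8, 19]), array([-0.01558341, -0.01195828, -0.00833314, -0.00470801, -0.00108287,
        0.00254226,  0.0061674 ,  0.00979253,  0.01341766,  0.0170428 ,
        0.02066793,  0.02429307,  0.0279182 ]))
```

```bash
python3 - <<'E'
from p import *
from cell import r,optics
import cv2
def go(s,v,z=.029):
    q=line(s).copy(); q[2]=z; r.move_linear(q,vel=v)
    print(s,round(r.current_t(),2),np.round(r.current_tool_pos(),4),np.round(r.current_contact_force(),1),flush=True)
go(.47,.05); go(.425,.05); go(.40,.03); go(.33,.04)
for n in ["scene","wrist"]:
    d_=optics.get_image(n); np.savez(f"{n}2.npz",**d_); im=d_["pixels"][:,:,::-1]
    if n=="scene": im=cv2.resize(im[90:290,170:430],None,fx=3,fy=3,interpolation=cv2.INTER_CUBIC)
    cv2.imwrite(f"pics/{n}2.png",im)
E
```

```text
0.47 7.37 [ 0.5221 -0.1939  0.0291] [-0.3  0.  -0.2]
0.425 8.42 [ 0.5254 -0.1492  0.029 ] [-0.7  0.1  0.5]
0.4 9.4 [ 0.5271 -0.124   0.029 ] [ 0.2 -0.2 -0.4]
0.33 11.3 [ 0.5323 -0.0543  0.029 ] [ 0.2 -1.8 -0.6]
```

View pics/scene2.png

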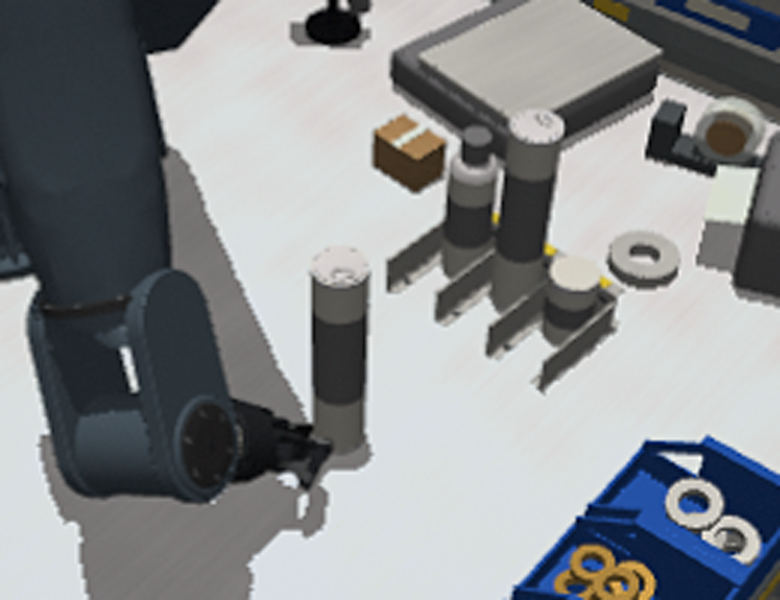

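View pics/wrist2.png

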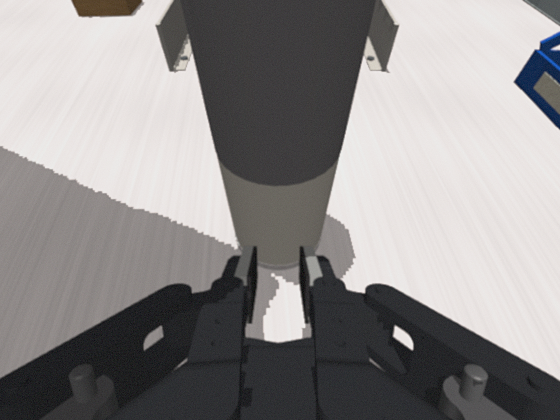

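The stray stands upright in the cradle with its foot at (277,265). The divider ends at (178,60) and (380,60) are symmetric about it. I'll continue the push.

```bash
python3 - <<'E'
from p import *
from cell import r,optics
import cv2
def go(s,v,z=.029):
    q=line(s).copy(); q[2]=z; r.move_linear(q,vel=v)
    f=r.current_contact_force()
    print(s,round(r.current_t(),2),np.round(r.current_tool_pos(),4),np.round(f,1),flush=True); return f
go(.19,.045); go(.115,.03)
for n in ["scene","wrist","top"]:
    d_=optics.get_image(n); np.savez(f"{n}3.npz",**d_); im=d_["pixels"][:,:,::-1]
    if n=="scene": im=cv2.resize(im[90:290,200:460],None,fx=3,fy=3,interpolation=cv2.INTER_CUBIC)
    if n=="top": im=cv2.resize(im[130:280,130:330],None,fx=4,fy=4,interpolation=cv2.INTER_CUBIC)
    cv2.imwrite(f"pics/{n}3.png",im)
E
```

```text
0.19 14.66 [0.5425 0.0854 0.029 ] [-0.  -2.5  0.1]
0.115 17.31 [0.5479 0.1601 0.029 ] [-0.9 -2.1 -0. ]
```

View pics/scene3.png

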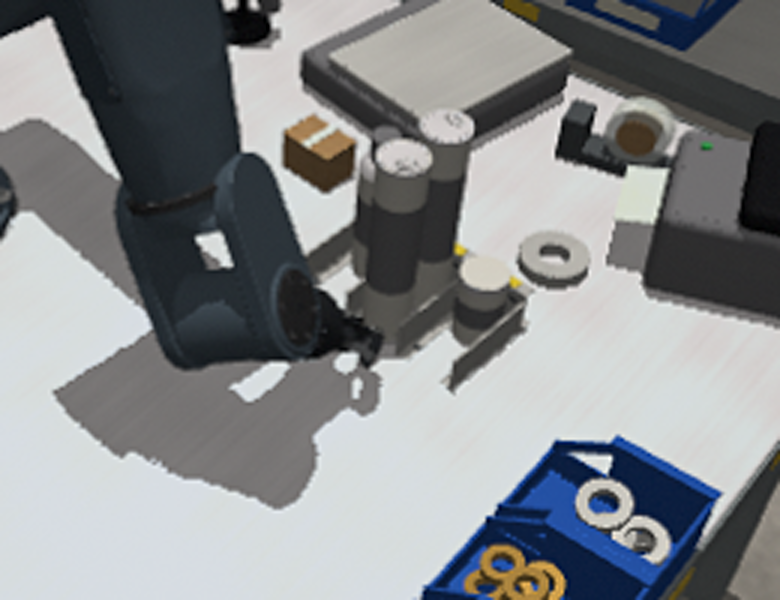

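View pics/wrist3.png

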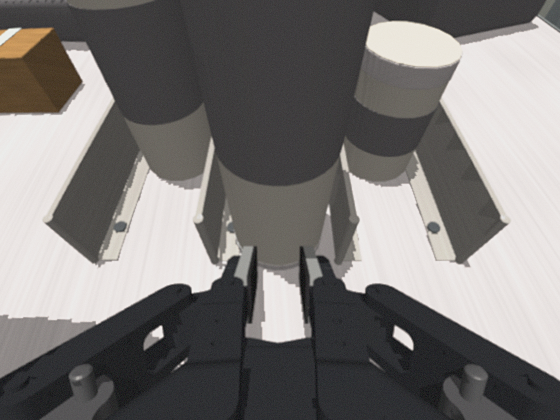

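View pics/top3.png

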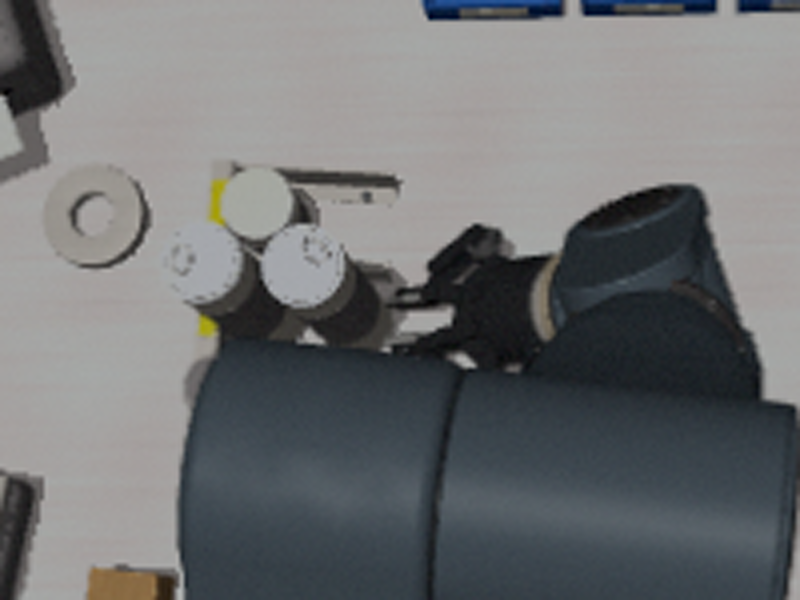

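The stray is in the lane, upright and clear of both dividers. Next I'll step in gently until it touches the mate.

```bash
python3 - <<'E'
from p import *
from cell import r,optics
import cv2
def go(s,v,z=.029):
    q=line(s).copy(); q[2]=z; r.move_linear(q,vel=v)
    r.sleep(.1)
    f=np.array(r.current_contact_force())
    print(round(s,4),round(r.current_t(),2),np.round(r.current_tool_pos(),4),np.round(f,1),flush=True); return f
s=.115
while s>.096:
    s-=.001; f=go(s,.01)
    if -f[:2]@d[:2]>4.5: print("contact");break
for n in ["scene","wrist","top"]:
    d_=optics.get_image(n); np.savez(f"{n}4.npz",**d_); im=d_["pixels"][:,:,::-1]
    if n=="scene": im=cv2.resize(im[90:240,260:460],None,fx=4,fy=4,interpolation=cv2.INTER_CUBIC)
    if n=="top": im=cv2.resize(im[130:280,130:330],None,fx=4,fy=4,interpolation=cv2.INTER_CUBIC)
    cv2.imwrite(f"pics/{n}4.png",im)
E
```

```text
0.114 17.81 [0.548  0.1613 0.029 ] [ 0.7 -1.3 -0.3]
0.113 18.16 [0.5481 0.1622 0.029 ] [-0.4 -2.2 -0. ]
0.112 18.51 [0.5482 0.1632 0.029 ] [-0.3 -2.6 -0.3]
0.111 18.86 [0.5482 0.1642 0.029 ] [-0.3 -1.5  0.8]
0.11 19.21 [0.5483 0.1652 0.029 ] [-0.5 -2.6  0.4]
0.109 19.56 [0.5483 0.1662 0.029 ] [-0.7 -2.1 -1.3]
0.108 19.91 [0.5484 0.1672 0.029 ] [ 0.2 -2.2 -0.1]
0.107 20.26 [0.5485 0.1682 0.029 ] [-0.2 -1.8 -0.1]
0.106 20.61 [0.5486 0.1692 0.029 ] [-1.  -1.2 -0.2]
0.105 20.96 [0.5486 0.1702 0.029 ] [ 0.5 -1.7  0. ]
0.104 21.31 [0.5487 0.1712 0.029 ] [ 0.3 -1.6  0.5]
0.103 21.66 [0.5488 0.1722 0.029 ] [ 0.6 -2.   0.5]
0.102 22.01 [0.5489 0.1732 0.029 ] [-0.1 -1.2  0.3]
0.101 22.36 [0.549  0.1742 0.029 ] [-0.4 -1.5  0.1]
0.1 22.71 [0.549  0.1751 0.029 ] [ 0.6 -4.6 -1.2]
contact
```

View pics/scene4.png

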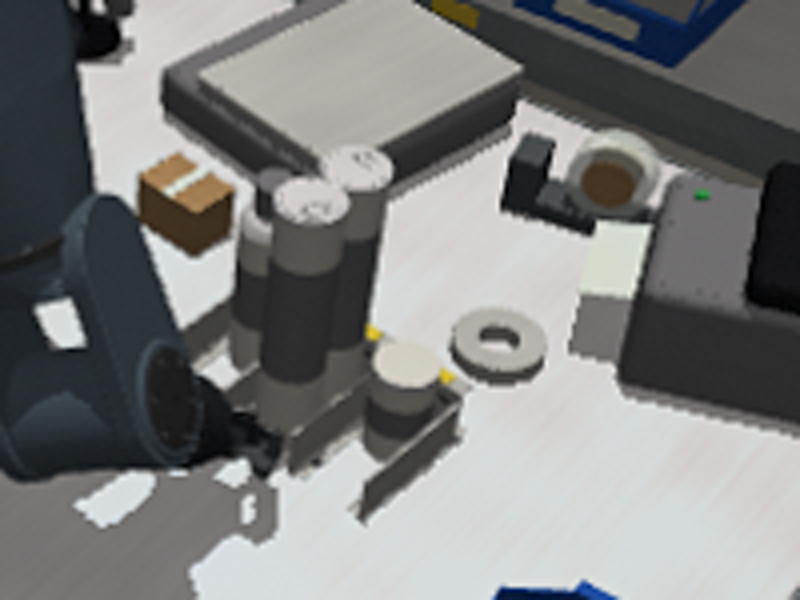

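View pics/top4.png

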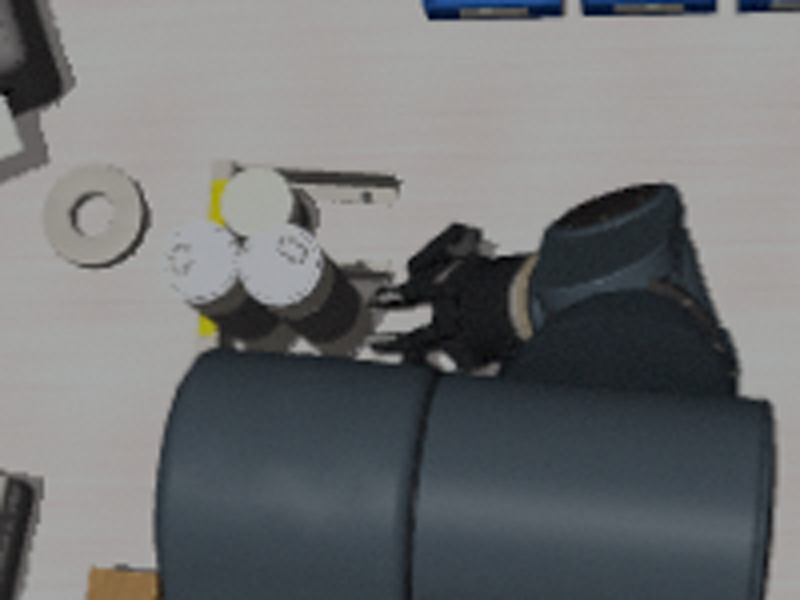

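```bash
python3 - <<'E'
from p import *
from cell import r,optics
import cv2
def go(s,v,z=.029):
    q=line(s).copy(); q[2]=z; r.move_linear(q,vel=v)
    r.sleep(.1)
    f=np.mean([r.current_contact_force() for _ in range(5)],0)
    print(round(s,4),round(r.current_t(),2),np.round(r.current_tool_pos(),4),np.round(f,1),flush=True); return f
go(.1,.01)
for s in (.0995,.099):
    f=go(s,.005)
    if -f[1]>6: break
go(.13,.03); go(.21,.1)
q=line(.27).copy(); q[2]=.3; r.move_linear(q,vel=.2)
q=line(.5).copy(); q[2]=.4; r.move_linear(q,vel=.2)
print(r.current_t())
for n in ["scene","top"]:
    d_=optics.get_image(n); np.savez(f"{n}5.npz",**d_); im=d_["pixels"][:,:,::-1]
    if n=="scene": im=cv2.resize(im[90:240,260:460],None,fx=4,fy=4,interpolation=cv2.INTER_CUBIC)
    if n=="top": im=cv2.resize(im[130:280,130:330],None,fx=4,fy=4,interpolation=cv2.INTER_CUBIC)
    cv2.imwrite(f"pics/{n}5.png",im)
from h import *
for n in ["top","scene"]:
    for k in "05":
        W=cloud(dict(np.load(f"{n}{k}.npz"))); w=W[np.isfinite(W[...,2])]
        for nm,c in [("new",(.554,.2215)),("mate",(.556,.274))]:
            s=w[(np.hypot(*(w[:,:2]-c).T)<.031)&(w[:,2]>.1)&(w[:,2]<.26)]
            t=s[s[:,2]>.228]
            if len(t)<50 : continue
            print(n,k,nm,circ(s[s[:,2]<.22][:,:2],.02675).x.round(4),t[:,:2].mean(0).round(4),len(t))
E
```

```text
0.1 23.21 [0.549  0.1751 0.029 ] [-0.5 -5.4 -0.4]
0.0995 23.56 [0.5491 0.1754 0.029 ] [-0.6 -8.8  0.1]
0.13 24.82 [0.5468 0.1454 0.029 ] [ 0.4  0.6 -0.5]
0.21 25.88 [0.5409 0.066  0.029 ] [-0.2  0.2  0.1]
28.8167
top 0 mate [0.5547 0.2746] [0.5545 0.2734] 333
top 5 new [0.5517 0.2212] [0.5512 0.2217] 366
top 5 mate [0.509  0.2549] [0.5546 0.2732] 342
scene 0 mate [0.5581 0.2753] [0.5596 0.2723] 192
scene 5 new [0.5553 0.2225] [0.5571 0.2197] 204
scene 5 mate [0.6021 0.2521] [0.5595 0.2725] 185
```

View pics/scene5.png

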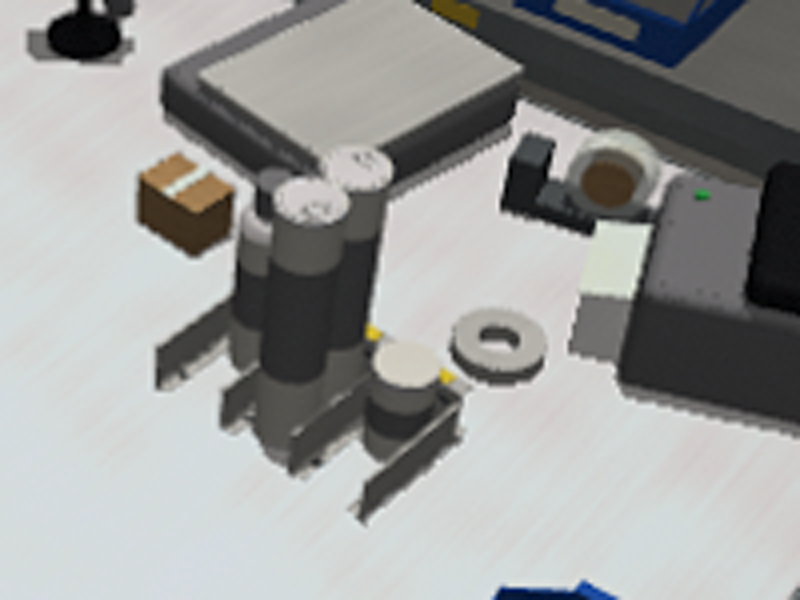

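View pics/top5.png

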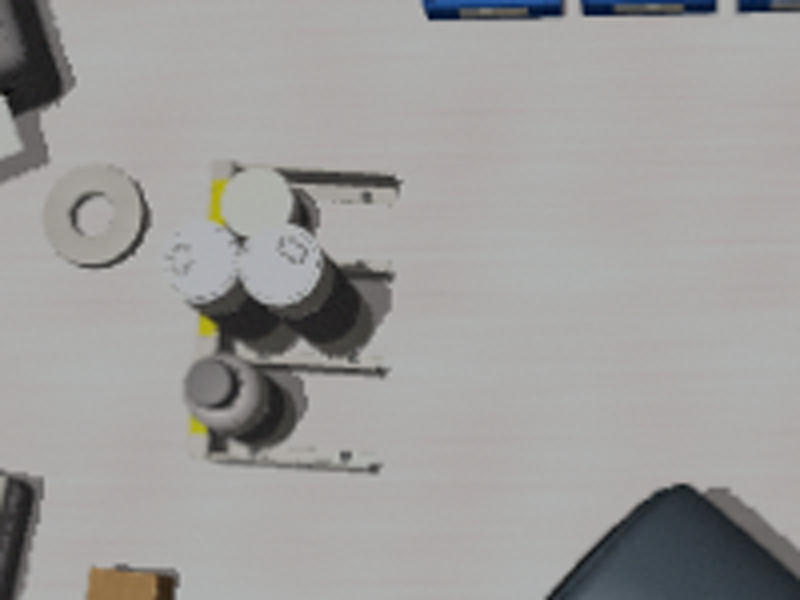

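```bash
python3 -c "
from cell import r
r.hand_in(); print(r.current_t())"
```

```text
the job is handed in; nothing more can be done
the job is handed in; nothing more can be done
```

The stray cartridge now stands upright in the middle lane, right up against the other grease cartridge, and the job is handed in. I pushed it about 0.31 m along the lane line with two part-closed fingertips, tool tilted 50°. By calculation the tips touched it about 23 mm above the bench. I then backed the arm well clear.

- **Contact with the mate:** the push force rose from about 2 N while sliding to 8.8 N at the end, about 2 mm further than I had predicted. Final pictures put the two cartridges' centres 52–53 mm apart, against 53.5 mm for touching, which is within camera error.
- **Nothing else moved:** the mate's top measured within 0.3 mm of its first position. In the final pictures the spray can, tin, bearing and carton look where they were. I didn't check the filter and spanner again at the end, but the arm passed only above the spanner.
- **Limits:** the arm had finished and was clear at about 29 s of the 54 s. The highest force I read was 8.8 N.
- **Disagreements:** the two fixed cameras differed by about 3 mm in x, so I used the average. The final side fit on the mate was unusable because the stray partly hides it, so the mate check rests on its top face.

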